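# Pack the smear kit

### The arm

A 6-joint arm with a two-finger parallel gripper is mounted at the origin on a cart in front of the work surface, level with it; the furniture and walls round the work are solid. World frame = base frame: x ahead of the robot, y to its left, z up, the work surface at z = 0. Lengths are in m, angles in rad, forces in N, time in s.
With the tool pointing down it reaches from about 0.275 to 0.775 m from the base axis. Payload 14.6 kg.
Tool frame: the origin (TCP) lies on the centre line of the jaws, within the pads' length; the fingertips stand 19 mm ahead of it and the grasp point (between the pads) is the TCP; z points along the fingers, y is the line along which they close (so a half turn about z gives the same grasp; the last joint's range is limited). The gripper opens to 85 mm and grips with 20 to 120 N. Pads are 22 mm wide; open, the fingers measure 114 mm over their backs; the gripper's body (76 mm by 85 mm) begins 54 mm behind the grasp point. The pads swing forward as they close: fully open they stand 13 mm farther back than shut.
Start: joints at [1.112, 0.263, -0.048, 1.259, 0, 1.415], TCP at [0.157, 0.501, 0.25] pointing down, gripper open.
Joint ranges: [-2.65, 2.65], [-0.89, 1.7], [-1.18, 1.37], [-2.13, 2.11], [-1.35, 1.29], [-3.14, 3.14]. Speed limits (rad/s): [1.89, 1.89, 2.57, 2.79, 3.14, 3.14].

### API

Orientations are given as a rotation vector (axis times angle).
In Python, from cell import status, snapshot, get_calibration, ctrl, look_for, outline_of, tip_of gives the robot as it stands.
- The arm moves only by the tool servo_tool, never from a script. Its argument "increments" is a list of rows, each an object with "rotation": the turn, a rotation vector about the world's x, y, z in rad, a list of three; "delta_pos": the shift along the world's x, y, z in cm, a list of three; "jaw": the gripper's target within -1 to 1 (fully open at 1, half-way at 0, shut at -1). A call has 1 to 20 rows; each row is the pose to reach, as a shift and turn from the pose commanded when the call began; what a row does not reach only later rows make up. A row lasts 1/12 s, in which the tool goes at most 41.7 mm and 7.16 degrees, less where a joint would pass 70% of its speed; a pose out of reach is approached as far as the arm can. A call with a gripper value outside its range is refused whole. The fingers move at their own pace and stop on an object; "squeeze" is the grip in N (left out, the last holds). Time passes only in rows, so rows that repeat a pose let the fingers close. It gives the time, the measured TCP pose, the force, the opening and the grip force at its end, in the units of the state.
- status.get_state(): the state, without advancing time (a new reading comes with each control period).
- snapshot(name): name is "side" or "top" or "wrist"; returns the picture (400x640x3 uint8, blue, green, red); there is no depth.
- get_calibration(name): a dict with "intrinsics" (3x3 intrinsics, pixels), "T" (4x4, takes a point from camera to world coordinates); the wrist camera has in their place "mount" (4x4, takes a point from camera to tool coordinates, whose origin is the TCP and whose axes are the flange's). Camera axes: x right, y down, z forward; pixel columns grow to the right and rows downward; lengths in m; the calibration is good to about 2 mm. A picture is of the moment at which its call begins: read the wrist's pose just before it. get_calibration takes no time and is no camera call.
- ctrl.job_done(): hands the job in; it is judged then, once.
Trained networks look in the newest picture that a camera, given by its name, has taken for a name from the list of things; names that differ only in an ending like _2 or _b are one class to them, and where a whole thing is asked for, a point or a joint stands for the part that bears it (a point fixed in the world has none). Each returns a list of dicts, best first, with "confidence" (0 to 1); they miss things now and then, are a little off and sometimes report something else, mostly with a low value. They report only what shows in the picture. A call takes as long as a camera call. They do not tell look-alikes from the thing itself.
- look_for(camera, query): "extent" ([centre column, centre row, width, height] in pixels, round what is visible of it).
- outline_of(camera, query): "region" (400x640 bool, what is visible of it) and "extent" ([centre column, centre row, width, height] in pixels, round what is visible of it).
- tip_of(camera, query): "uv" ([column, row] in pixels: a listed point, or the origin of a listed thing).
The state is a dict: "time_s": time; "joint_pos": joint angles; "qd": joint speeds; "joint_torque": joint torques, N m; "tcp_pos": TCP position; "tcp_rot": TCP orientation; "force": force on the tool from outside, world axes, zero at the start; "wrist_torque": the same for the moment, N m; "gripper_width": finger opening in m; "grip_force": force on a finger pad.
Only numpy, scipy, OpenCV 4.12 (cv2) and the standard library are available. Lean on these libraries where they do the work, as an engineer would, in place of code of your own. Each camera call takes 0.05 s, during which the arm holds its last target. There are 200 camera calls.

### The job

Pack the smear kit in this order: first set the grey caddy down flat in the shallow steel tray (either way round), then lay the white slide pack in the caddy's long bay, then stand the brown dropper bottle upright in its short bay, and last lay the little cover-glass box flat on the middle of the slide pack. Leave the red-capped bottle, the petri dish and the specimen cup where they stand.

Things in the scene. Friction and masses are not known exactly. Their poses are not given: they have to be found in the camera images.
- tray_floor (a point): Shallow open steel tray, fixed to the counter, outside 80 x 186 x 10 mm, inside 74 x 180 mm, walls 3 mm. Point: centre of its inner floor, 2 mm above the counter. y along its length, x across, z up.
- caddy_grip (a point): Loose grey plastic caddy, 54 x 160 mm, 0.18 kg, walls 10 mm high, 3 mm thick. Between its two bays stands a grip plate 10 mm thick (along y), 44 mm wide (x), its top 50 mm above the caddy's underside; pinch it across its 10 mm. Point: in the plate, 38 mm above the underside, on the centre line; the caddy's middle is 24 mm from it in +y. y along the caddy, x across, z up.
- caddy_long_bay (a point): Centre of the floor of the caddy's long bay, 48 x 96 mm inside (x, y), 53 mm from the grip plate in the caddy's +y, 3 mm above its underside; walls rise 7 mm above this floor. Axes as the caddy's.
- caddy_short_bay (a point): Centre of the floor of the caddy's short bay, 48 x 48 mm inside, 29 mm from the grip plate in the caddy's -y, 3 mm above its underside; walls rise 7 mm above this floor. Axes as the caddy's.
- pack_centre (a point): Loose white slide pack, a small closed carton 32 x 82 x 27 mm (x, y, z), about 0.34 kg. Point: its centre, 13.5 mm above its underside. y along its length, z up.
- dropper_centre (a point): Loose brown dropper bottle with black cap and teat, 85 mm tall; the body is a cylinder of 31 mm diameter up to 54 mm. Point: on its axis, 42.5 mm above its underside. z up.
- cover_centre (a point): Loose little cover-glass box, pale, closed, square, 34 x 34 x 14 mm. Point: its centre, 7 mm above its underside. z up.
- oil: Bystander: small pale bottle with a red cap, 27 mm diameter, 55 mm tall, loose. Origin: centre of its underside.
- dish: Bystander: closed petri dish, 90 mm diameter, 14 mm high, loose. Origin: centre of its underside.
- cup: Bystander: white lidded specimen cup, 63 mm diameter, 69 mm tall, loose. Origin: centre of its underside.
Things that resemble listed ones, but are neither listed nor needed, are in the scene too. Leave any blue or orange look-alike of the part that bears cover_centre alone.

How it is judged:
By the outcome, as a careful person would: the job done as asked, in the order asked, and still so for the second after the job is handed in, with the robot touching nothing.
It also fails if it takes over 115 s, if anything falls off the work surface, if the arm or the gripper's body presses on something with over 40 N, if the wrist force passes 120 N, or if a joint passes its speed limit or range.

## Working session

There is one attempt and no reset: what is moved stays moved. The work goes in short steps, Python scripts to look and compute and a tool call to move; the robot and the scene stay as the last step left them, time stands still between calls to the robot, and variables do not carry over. Pictures are saved under pics/ and viewed, at most 14 in all, crops included, and the job is handed in when it is done.

Besides the shell and the picture viewer there is one more tool, called after "Emit:" as name([rows], argument=value, ...), one row to a line, values as JSON. servo_tool: Moves the arm, as the interface text tells. Its arguments: {"type":"object","properties":{"increments":{"type":"array","items":{"type":"object","properties":{"rotation":{"type":"array","items":{"type":"number"}},"delta_pos":{"type":"array","items":{"type":"number"}},"jaw":{"type":"number"}}}},"squeeze":{"type":"number"}},"required":["increments"]}

```bash
mkdir -p pics
cat > h.py <<'E'
import numpy as np, cv2
from scipy.spatial.transform import Rotation as R
from cell import status, snapshot, get_calibration, ctrl, look_for, outline_of, tip_of
def cam(name, st=None):
    c=get_calibration(name)
    if name=="wrist":
        st=st or status.get_state(); T=np.eye(4); T[:3,:3]=R.from_rotvec(st["tcp_rot"]).as_matrix(); T[:3,3]=st["tcp_pos"]
        K=c.get("intrinsics"); return K, T@np.array(c["mount"])
    return np.array(c["intrinsics"]), np.array(c["T"])
def ray(K,T,uv,z):
    d=T[:3,:3]@np.linalg.solve(np.array(K),[uv[0],uv[1],1]); o=T[:3,3]
    return o+d*(z-o[2])/d[2]
def px(K,T,p):
    q=np.linalg.inv(T)@np.r_[p,1]; q=np.array(K)@q[:3]; return q[:2]/q[2]
E
python3 - <<'E'
from h import *
print(status.get_state())
for n in ("side","top","wrist"):
    c=get_calibration(n); print(n,{k:np.round(v,3).tolist() for k,v in c.items()})
Z=dict(tray_floor=.002,caddy_grip=.038,caddy_long_bay=.003,caddy_short_bay=.003,pack_centre=.0135,dropper_centre=.0425,cover_centre=.007,oil=0,dish=0,cup=0)
for n in ("top","side"):
    im=snapshot(n); cv2.imwrite(f"pics/{n}0.png",im); K,T=cam(n)
    for q,z in Z.items():
        for d in tip_of(n,q)[:3]:
            if d["confidence"]>.2: print(n,q,round(d["confidence"],2),np.round(d["uv"],1),np.round(ray(K,T,d["uv"],z),4))
E
```

```text
{'time_s': 0.0, 'joint_pos': array([ 1.11171708e+00,  2.63534351e-01, -4.89659001e-02,  1.25936628e+00,
       -1.12423809e-05,  1.41547388e+00]), 'qd': array([-0.00175058,  0.00032056, -0.00130348, -0.00201076,  0.001317  ,
        0.00091497]), 'joint_torque': array([ 1.44756636e-03, -6.37628531e+01,  3.84575450e+01,  1.34190568e-02,
       -5.26838187e-05, -5.15006150e-05]), 'tcp_pos': array([0.1569362 , 0.50072832, 0.24980852]), 'tcp_rot': array([-4.75260392e-01, -3.10511891e+00,  1.60754742e-03]), 'force': array([-1.26924304,  0.08497378,  0.17128406]), 'wrist_torque': array([ 0.00032119, -0.02310908,  0.05115123]), 'grip_force': 0.0, 'gripper_width': 0.08545166652611556}
side {'intrinsics': [[405.625, 0.0, 312.055], [0.0, 405.625, 205.652], [0.0, 0.0, 1.0]], 'T': [[-0.996, 0.068, -0.053, 0.629], [0.083, 0.602, -0.794, 0.753], [-0.022, -0.796, -0.605, 0.697], [0.0, 0.0, 0.0, 1.0]]}
top {'intrinsics': [[393.732, 0.0, 312.35], [0.0, 393.732, 192.923], [0.0, 0.0, 1.0]], 'T': [[0.007, -0.994, 0.111, 0.447], [-1.0, -0.005, 0.024, -0.088], [-0.023, -0.112, -0.993, 1.126], [0.0, 0.0, 0
[... 987 characters left out ...]
_floor 0.97 [380.7 297.5] [0.4474 0.1863 0.002 ]
side caddy_grip 0.66 [352.3 173.9] [ 0.439  -0.2536  0.038 ]
side caddy_grip 0.61 [290.  289.3] [0.642  0.1746 0.038 ]
side caddy_long_bay 0.97 [358.  196.2] [ 0.4318 -0.1875  0.003 ]
side caddy_short_bay 0.89 [350.7 178.5] [ 0.438  -0.2819  0.003 ]
side dropper_centre 0.63 [291.6 250.9] [0.6335 0.0626 0.0425]
side cover_centre 0.78 [327.4 292.3] [0.5613 0.1643 0.007 ]
side cover_centre 0.62 [289.  293.6] [0.6453 0.1594 0.007 ]
side cover_centre 0.6 [267.1 317.1] [0.6929 0.2173 0.007 ]
side dish 0.68 [362.2 248.4] [0.4587 0.0275 0.    ]
side dish 0.24 [343.4 158.1] [ 0.4417 -0.4113  0.    ]
side cup 0.63 [341.7 155.8] [ 0.4452 -0.427   0.    ]
```

View pics/top0.png

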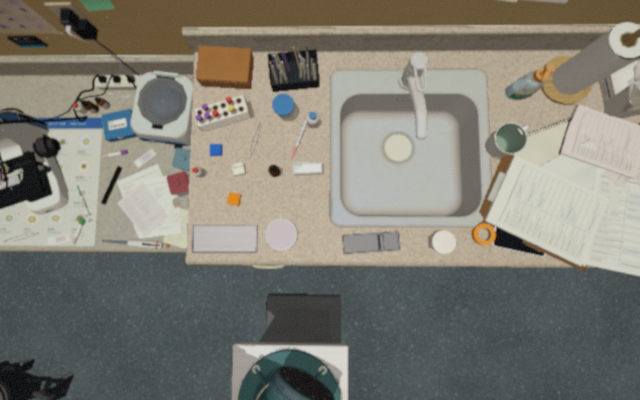

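View pics/side0.png

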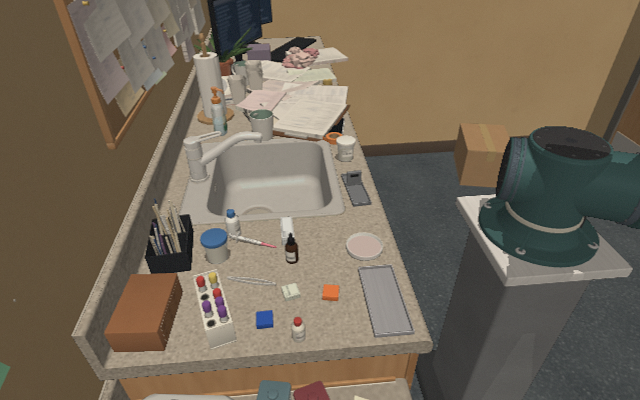

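The top view shows the tray at (225,238), the caddy at (371,242) with its grip plate at about (383,243), the pack at (307,168) and the dropper at (274,170). The pale cover box is at (238,169), with blue (216,149) and orange (233,199) look-alikes. The side view agrees. I'll go above the caddy first.

Emit:
servo_tool([
  {"delta_pos":[10,-20,0],"rotation":[0,0,0.15],"jaw":1},
  {"delta_pos":[10,-20,0],"rotation":[0,0,0.15],"jaw":1},
  {"delta_pos":[10,-20,0],"rotation":[0,0,0.15],"jaw":1},
  {"delta_pos":[10,-20,0],"rotation":[0,0,0.15],"jaw":1},
  {"delta_pos":[10,-20,0],"rotation":[0,0,0.15],"jaw":1},
  {"delta_pos":[10,-20,0],"rotation":[0,0,0.15],"jaw":1},
])

```text
time_s: 1.6
tcp_pos: [0.2579, 0.2977, 0.2505]
tcp_rot: [0.244, 3.131, -0.001]
force: [0.3, 0.7, 0.3]
gripper_width: 0.0855
grip_force: 0.0
```

```bash
python3 -c "
from h import *
s=status.get_state(); print(s['time_s'],s['joint_pos'].round(3),s['tcp_pos'],R.from_rotvec(s['tcp_rot']).as_matrix().round(3).tolist())"
```

```text
1.6 [ 6.500e-01  3.800e-02 -3.270e-01  1.206e+00 -1.000e-03  8.050e-01] [0.25786302 0.29773395 0.25045202] [[-0.988, 0.155, 0.001], [0.155, 0.988, -0.001], [-0.001, -0.0, -1.0]]
```

Emit:
servo_tool([
  {"delta_pos":[17.8,-55.3,-5],"rotation":[0,0,0.155]},
  {"delta_pos":[17.8,-55.3,-5],"rotation":[0,0,0.155]},
  {"delta_pos":[17.8,-55.3,-5],"rotation":[0,0,0.155]},
  {"delta_pos":[17.8,-55.3,-5],"rotation":[0,0,0.155]},
  {"delta_pos":[17.8,-55.3,-5],"rotation":[0,0,0.155]},
  {"delta_pos":[17.8,-55.3,-5],"rotation":[0,0,0.155]},
  {"delta_pos":[17.8,-55.3,-5],"rotation":[0,0,0.155]},
  {"delta_pos":[17.8,-55.3,-5],"rotation":[0,0,0.155]},
  {"delta_pos":[17.8,-55.3,-5],"rotation":[0,0,0.155]},
  {"delta_pos":[17.8,-55.3,-5],"rotation":[0,0,0.155]},
  {"delta_pos":[17.8,-55.3,-5],"rotation":[0,0,0.155]},
  {"delta_pos":[17.8,-55.3,-5],"rotation":[0,0,0.155]},
  {"delta_pos":[17.8,-55.3,-5],"rotation":[0,0,0.155]},
  {"delta_pos":[17.8,-55.3,-5],"rotation":[0,0,0.155]},
  {"delta_pos":[17.8,-55.3,-5],"rotation":[0,0,0.155]},
  {"delta_pos":[17.8,-55.3,-5],"rotation":[0,0,0.155]},
  {"delta_pos":[17.8,-55.3,-5],"rotation":[0,0,0.155]},
  {"delta_pos":[17.8,-55.3,-5],"rotation":[0,0,0.155]},
  {"delta_pos":[17.8,-55.3,-5],"rotation":[0,0,0.155]},
])

```text
invalid input
```

```bash
cat >> h.py <<'E'
def look(name,qs,fn):
    st=status.get_state(); im=snapshot(name); cv2.imwrite("pics/"+fn,im); K,T=cam(name,st)
    print("t",round(st["time_s"],2),"tcp",st["tcp_pos"].round(4),"tool x,y",R.from_rotvec(st["tcp_rot"]).as_matrix()[:,:2].T.round(3).tolist(),"j",st["joint_pos"].round(2),"w",st["gripper_width"].round(4))
    for q,z in qs:
        for d in tip_of(name,q)[:3]:
            if d["confidence"]>.2: print(q,round(d["confidence"],2),np.round(d["uv"],1),ray(K,T,d["uv"],z).round(4))
    return K,T,im
def rects(name,q,K,T,z):
    for d in outline_of(name,q)[:3]:
        if d["confidence"]<.3: continue
        m=d["region"].astype(np.uint8); v,u=np.nonzero(m)
        c,_=cv2.findContours(m,0,2); c=max(c,key=len)[:,0]
        P=np.array([ray(K,T,p,z)[:2] for p in c],np.float32)*1000
        print("rect",q,round(d["confidence"],2),np.round(d["extent"]),[np.round(x,1) for x in cv2.minAreaRect(P)])
E
python3 - <<'E'
from h import *
K,T,im=look("wrist",[("caddy_grip",.038),("caddy_long_bay",.003),("caddy_short_bay",.003)],"w1.png")
rects("wrist","caddy_grip",K,T,.01)
E
```

```text
Traceback (most recent call last):
  File "h.py", line 17, in look
    print("t",round(st["time_s"],2),"tcp",st["tcp_pos"].round(4),"tool x,y",R.from_rotvec(st["tcp_rot"]).as_matrix()[:,:2].T.round(3).tolist(),"j",st["joint_pos"].round(2),"w",st["gripper_width"].round(4))
                                                                                                                                                                                ^^^^^^^^^^^^^^^^^^^^^^^^^
AttributeError: 'float' object has no attribute 'round'
```

View pics/w1.png

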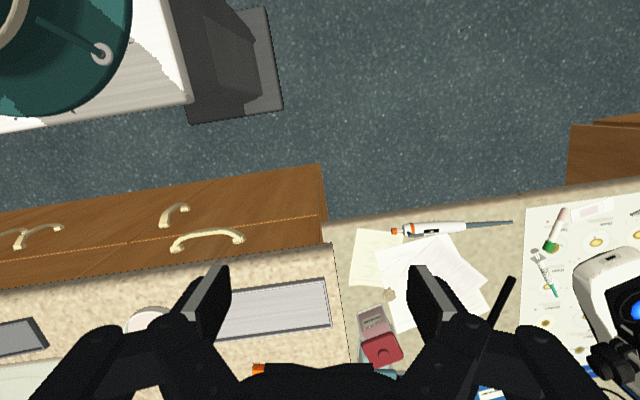

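The move was refused, probably because the rows had no jaw value. This picture therefore shows the old pose, with the tray at (270,310) and the gripper fingers in view.

Emit:
servo_tool([
  {"delta_pos":[17.8,-55.3,-5],"rotation":[0,0,0.155],"jaw":1},
  {"delta_pos":[17.8,-55.3,-5],"rotation":[0,0,0.155],"jaw":1},
  {"delta_pos":[17.8,-55.3,-5],"rotation":[0,0,0.155],"jaw":1},
  {"delta_pos":[17.8,-55.3,-5],"rotation":[0,0,0.155],"jaw":1},
  {"delta_pos":[17.8,-55.3,-5],"rotation":[0,0,0.155],"jaw":1},
  {"delta_pos":[17.8,-55.3,-5],"rotation":[0,0,0.155],"jaw":1},
  {"delta_pos":[17.8,-55.3,-5],"rotation":[0,0,0.155],"jaw":1},
  {"delta_pos":[17.8,-55.3,-5],"rotation":[0,0,0.155],"jaw":1},
  {"delta_pos":[17.8,-55.3,-5],"rotation":[0,0,0.155],"jaw":1},
  {"delta_pos":[17.8,-55.3,-5],"rotation":[0,0,0.155],"jaw":1},
  {"delta_pos":[17.8,-55.3,-5],"rotation":[0,0,0.155],"jaw":1},
  {"delta_pos":[17.8,-55.3,-5],"rotation":[0,0,0.155],"jaw":1},
  {"delta_pos":[17.8,-55.3,-5],"rotation":[0,0,0.155],"jaw":1},
  {"delta_pos":[17.8,-55.3,-5],"rotation":[0,0,0.155],"jaw":1},
  {"delta_pos":[17.8,-55.3,-5],"rotation":[0,0,0.155],"jaw":1},
  {"delta_pos":[17.8,-55.3,-5],"rotation":[0,0,0.155],"jaw":1},
  {"delta_pos":[17.8,-55.3,-5],"rotation":[0,0,0.155],"jaw":1},
  {"delta_pos":[17.8,-55.3,-5],"rotation":[0,0,0.155],"jaw":1},
  {"delta_pos":[17.8,-55.3,-5],"rotation":[0,0,0.155],"jaw":1},
])

```text
time_s: 3.23
tcp_pos: [0.4349, -0.2511, 0.2005]
tcp_rot: [-0.003, 3.142, 0.0]
force: [0.8, -0.9, 0.5]
gripper_width: 0.0852
grip_force: 0.0
```

```bash
sed -i 's/st\["gripper_width"\].round(4)/round(st["gripper_width"],4)/' h.py
python3 - <<'E'
from h import *
K,T,im=look("wrist",[("caddy_grip",.038),("caddy_long_bay",.003),("caddy_short_bay",.003)],"w2.png")
rects("wrist","caddy_grip",K,T,.01)
E
```

```text
t 3.23 tcp [ 0.4349 -0.2511  0.2005] tool x,y [[-1.0, -0.002, -0.0], [-0.002, 1.0, 0.0]] j [-0.69  0.25 -0.21  1.11  0.   -0.69] w 0.0852
caddy_grip 0.89 [318.8 197.4] [ 0.4381 -0.2517  0.038 ]
caddy_long_bay 0.98 [368.1 183.1] [ 0.4323 -0.1987  0.003 ]
caddy_short_bay 0.75 [295.4 188.3] [ 0.4382 -0.2769  0.003 ]
rect caddy_grip 0.69 [342. 185. 156.  69.] [array([ 435.4, -226.6]), array([ 65.7, 159.7]), np.float64(4.2)]
rect caddy_grip 0.42 [581. 204.  94.  84.] [array([453.8,  25.8]), array([99.7, 90.9]), np.float64(64.3)]
```

View pics/w2.png

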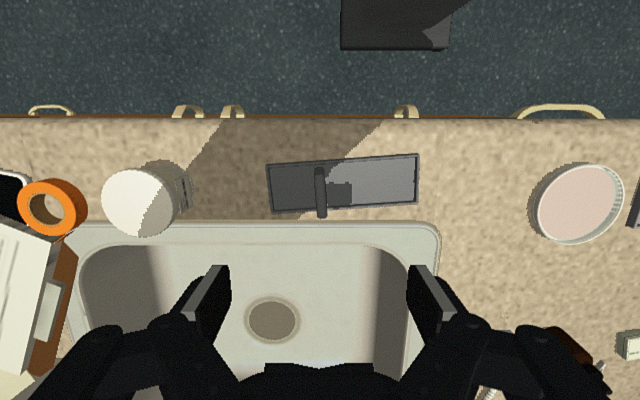

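The caddy lies with corners near (266,165), (415,153), (418,201) and (271,213) and is turned about 4.5°. The plate is at (320,190). I'll refine from the corners.

Run:
```python
from h import *
K,T=cam("wrist")
P=np.array([ray(K,T,p,.010)[:2] for p in [(266,165),(415,153),(418,201),(271,213)]]); print(P.round(4))
c=P.mean(0); d=(P[1]+P[2]-P[0]-P[3])/2; print(c,np.linalg.norm(d),np.degrees(np.arctan2(-d[0],d[1]))); d/=np.linalg.norm(d); print("grip",c-.024*d)
# plate top ends
for p in [(315.5,168),(324.5,168),(316,217),(326,217)]: print(ray(K,T,p,.05).round(4))
```

```text
[[ 0.4118 -0.3066]
 [ 0.3993 -0.1541]
 [ 0.4505 -0.1458]
 [ 0.4643 -0.304 ]]
[ 0.43146818 -0.22763522] 0.1558594844228352 4.827619935510708
grip [ 0.43348798 -0.25155008]
[ 0.4072 -0.2552  0.05  ]
[ 0.4071 -0.2471  0.05  ]
[ 0.4542 -0.2548  0.05  ]
[ 0.4542 -0.2453  0.05  ]
```

Emit:
servo_tool([
  {"delta_pos":[-0.2,0,-4],"rotation":[0,0,0.08],"jaw":1},
  {"delta_pos":[-0.2,0,-8],"rotation":[0,0,0.08],"jaw":1},
  {"delta_pos":[-0.2,0,-11],"rotation":[0,0,0.08],"jaw":1},
  {"delta_pos":[-0.2,0,-13],"rotation":[0,0,0.08],"jaw":1},
  {"delta_pos":[-0.2,0,-15],"rotation":[0,0,0.08],"jaw":1},
  {"delta_pos":[-0.2,0,-16.1],"rotation":[0,0,0.08],"jaw":1},
  {"delta_pos":[-0.2,0,-16.1],"rotation":[0,0,0.08],"jaw":1},
  {"delta_pos":[-0.2,0,-16.1],"rotation":[0,0,0.08],"jaw":-1},
  {"delta_pos":[-0.2,0,-16.1],"rotation":[0,0,0.08],"jaw":-1},
  {"delta_pos":[-0.2,0,-16.1],"rotation":[0,0,0.08],"jaw":-1},
  {"delta_pos":[-0.2,0,-16.1],"rotation":[0,0,0.08],"jaw":-1},
  {"delta_pos":[-0.2,0,-16.1],"rotation":[0,0,0.08],"jaw":-1},
  {"delta_pos":[-0.2,0,-16.1],"rotation":[0,0,0.08],"jaw":-1},
  {"delta_pos":[-0.2,0,-16.1],"rotation":[0,0,0.08],"jaw":-1},
  {"delta_pos":[-0.2,0,-16.1],"rotation":[0,0,0.08],"jaw":-1},
  {"delta_pos":[-0.2,0,-16.1],"rotation":[0,0,0.08],"jaw":-1},
], squeeze=60)

```text
time_s: 4.82
tcp_pos: [0.4333, -0.2522, 0.0398]
tcp_rot: [-0.128, 3.138, -0.001]
force: [-1.4, 1.3, 6.7]
gripper_width: 0.0091
grip_force: 59.5
```

Emit:
servo_tool([
  {"delta_pos":[0,0,4],"rotation":[0,0,0],"jaw":-1},
  {"delta_pos":[0,0,8],"rotation":[0,0,0],"jaw":-1},
  {"delta_pos":[0,0,12],"rotation":[0,0,-0.08],"jaw":-1},
  {"delta_pos":[0,0,12],"rotation":[0,0,-0.08],"jaw":-1},
  {"delta_pos":[0,0,12],"rotation":[0,0,-0.08],"jaw":-1},
])

```text
time_s: 5.23
tcp_pos: [0.4339, -0.2527, 0.1611]
tcp_rot: [-0.002, 3.139, -0.004]
force: [0.4, 0.0, -2.0]
gripper_width: 0.0092
grip_force: 59.3
```

Run:
```python
from h import *
for n in("top","side"):
    K,T,im=look(n,[("tray_floor",.002),("caddy_grip",.158)],n+"1.png")
    rects(n,"tray_floor",K,T,.01)
c=get_calibration("wrist")
st=dict(tcp_pos=[.25786302,.29773395,.25045202],tcp_rot=[.244,3.131,-.001]); K,T=cam("wrist",st)
for p in [(323,279),(331,327),(240,293)]: print(p,ray(K,T,p,.01).round(4))
im=cv2.imread("pics/w1.png")[250:350,180:380]; im2=cv2.imread("pics/top1.png")[210:265,175:275]
im3=cv2.imread("pics/side1.png")[250:350,340:440]
f=lambda x,w,h:cv2.resize(x,(w,h),interpolation=cv2.INTER_CUBIC)
cv2.imwrite("pics/tray.png",np.vstack([f(im,600,300),np.hstack([f(im2,330,182),f(im3,270,182)])]))
```

```text
t 5.23 tcp [ 0.4339 -0.2527  0.1611] tool x,y [[-1.0, -0.001, -0.003], [-0.001, 1.0, -0.003]] j [-0.69  0.27 -0.29  1.01 -0.   -0.69] w 0.0092
tray_floor 0.67 [222. 238.] [0.4425 0.1962 0.002 ]
tray_floor 0.51 [365.5 245.4] [ 0.4248 -0.2119  0.002 ]
caddy_grip 0.91 [393.2 244.4] [ 0.4308 -0.2617  0.158 ]
caddy_grip 0.47 [307.2 167.7] [ 0.6189 -0.0511  0.158 ]
rect tray_floor 0.57 [224. 240.  66.  30.] [array([442.6, 188.2]), array([ 78.9, 187.1]), np.float64(0.4)]
t 5.43 tcp [ 0.4324 -0.2516  0.158 ] tool x,y [[-1.0, -0.002, 0.002], [-0.002, 1.0, 0.001]] j [-0.69  0.27 -0.3   1.01 -0.   -0.69] w 0.0093
tray_floor 0.88 [376.8 298.1] [0.4562 0.1871 0.002 ]
caddy_grip 0.95 [357.1 135. ] [ 0.4274 -0.2689  0.158 ]
rect tray_floor 0.71 [386. 300.  57.  75.] [array([441.8, 192.6]), array([ 81.6, 192.1]), np.float64(0.5)]
(323, 279) [0.3986 0.2807 0.01  ]
(331, 327) [0.4782 0.2801 0.01  ]
(240, 293) [0.4025 0.1644 0.01  ]
```

View pics/tray.png

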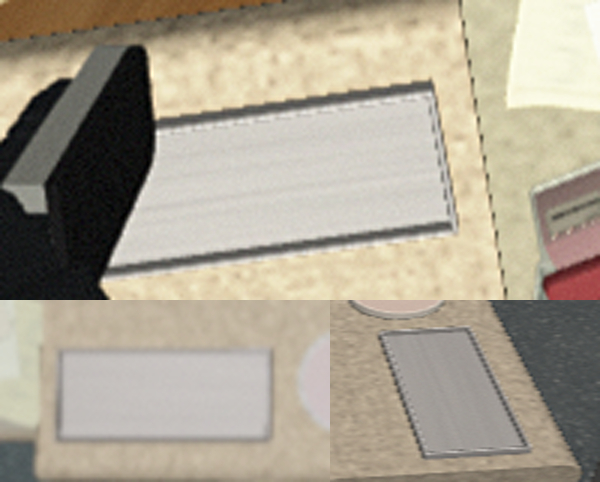

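The tray is axis-aligned at about (0.441, 0.190), with its right-end corners where expected. The side and top estimates agree within 3 mm, so I'll carry the caddy over.

Emit:
servo_tool([
  {"delta_pos":[0.8,41.8,0],"rotation":[0,0,0],"jaw":-1},
  {"delta_pos":[0.8,41.8,0],"rotation":[0,0,0],"jaw":-1},
  {"delta_pos":[0.8,41.8,0],"rotation":[0,0,0],"jaw":-1},
  {"delta_pos":[0.8,41.8,0],"rotation":[0,0,0],"jaw":-1},
  {"delta_pos":[0.8,41.8,0],"rotation":[0,0,0],"jaw":-1},
  {"delta_pos":[0.8,41.8,0],"rotation":[0,0,0],"jaw":-1},
  {"delta_pos":[0.8,41.8,0],"rotation":[0,0,0],"jaw":-1},
  {"delta_pos":[0.8,41.8,0],"rotation":[0,0,0],"jaw":-1},
  {"delta_pos":[0.8,41.8,0],"rotation":[0,0,0],"jaw":-1},
  {"delta_pos":[0.8,41.8,0],"rotation":[0,0,0],"jaw":-1},
  {"delta_pos":[0.8,41.8,0],"rotation":[0,0,0],"jaw":-1},
  {"delta_pos":[0.8,41.8,0],"rotation":[0,0,0],"jaw":-1},
  {"delta_pos":[0.8,41.8,-4],"rotation":[0,0,0],"jaw":-1},
  {"delta_pos":[0.8,41.8,-7],"rotation":[0,0,0],"jaw":-1},
  {"delta_pos":[0.8,41.8,-9],"rotation":[0,0,0],"jaw":-1},
  {"delta_pos":[0.8,41.8,-9],"rotation":[0,0,0],"jaw":-1},
  {"delta_pos":[0.8,41.8,-9],"rotation":[0,0,0],"jaw":-1},
])

```text
time_s: 7.05
tcp_pos: [0.4406, 0.1649, 0.0691]
tcp_rot: [-0.0, -3.14, 0.001]
force: [0.8, -0.4, -1.7]
gripper_width: 0.0087
grip_force: 59.6
```

Run:
```python
from h import *
K,T,im=look("wrist",[],"w3.png"); print(T.round(3).tolist())
```

```text
t 7.05 tcp [0.4406 0.1649 0.0691] tool x,y [[-1.0, 0.0, 0.002], [0.0, 1.0, -0.001]] j [ 0.18  0.31 -0.52  0.74 -0.    0.18] w 0.0087
[[0.001, 0.951, 0.311, 0.36], [1.0, -0.001, -0.001, 0.164], [-0.0, 0.311, -0.951, 0.192], [0.0, 0.0, 0.0, 1.0]]
```

View pics/w3.png

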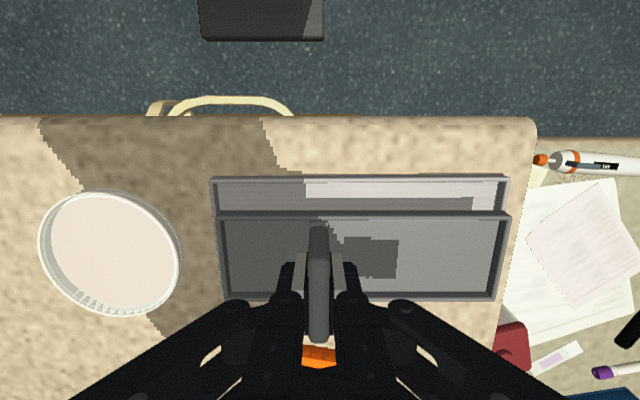

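The caddy hangs over the tray. The tray's near outer edge runs from (210,178) to (509,175), and the caddy's near top edge from (217,213) to (511,212).

Run:
```python
from h import *
K,T=cam("wrist")
for p,z in [((210,178),.01),((509,175.5),.01),((217,213.5),.039),((511.5,212.5),.039),((500,299),.039)]: print(p,ray(K,T,p,z).round(4))
```

```text
(210, 178) [0.4022 0.0981 0.01  ]
(509, 175.5) [0.4009 0.2803 0.01  ]
(217, 213.5) [0.415  0.1101 0.039 ]
(511.5, 212.5) [0.4146 0.2671 0.039 ]
(500, 299) [0.4684 0.2709 0.039 ]
```

Emit:
servo_tool([
  {"delta_pos":[0,0,-1],"rotation":[0,0,0],"jaw":-1},
  {"delta_pos":[0,0,-1.8],"rotation":[0,0,0],"jaw":-1},
  {"delta_pos":[0,0,-2.3],"rotation":[0,0,0],"jaw":-1},
  {"delta_pos":[0,0,-2.6],"rotation":[0,0,0],"jaw":-1},
  {"delta_pos":[0,0,-2.7],"rotation":[0,0,0],"jaw":-1},
  {"delta_pos":[0,0,-2.7],"rotation":[0,0,0],"jaw":-1},
])

```text
time_s: 7.6
tcp_pos: [0.4411, 0.1659, 0.0424]
tcp_rot: [0.002, -3.142, 0.0]
force: [0.4, 0.5, -1.7]
gripper_width: 0.0095
grip_force: 59.9
```

Emit:
servo_tool([
  {"delta_pos":[0,0,-0.1],"rotation":[0,0,0],"jaw":-1},
  {"delta_pos":[0,0,-0.2],"rotation":[0,0,0],"jaw":-1},
  {"delta_pos":[0,0,-0.2],"rotation":[0,0,0],"jaw":-1},
])

```text
time_s: 7.85
tcp_pos: [0.4413, 0.166, 0.0417]
tcp_rot: [-0.002, 3.14, 0.0]
force: [-8.7, -3.0, 28.0]
gripper_width: 0.0091
grip_force: 64.1
```

Emit:
servo_tool([
  {"delta_pos":[0,0,0.15],"rotation":[0,0,0],"jaw":-1},
  {"delta_pos":[0,0,0.15],"rotation":[0,0,0],"jaw":-0.4},
  {"delta_pos":[0,0,0.15],"rotation":[0,0,0],"jaw":-0.4},
  {"delta_pos":[0,0,0.15],"rotation":[0,0,0],"jaw":-0.4},
  {"delta_pos":[0,0,0.15],"rotation":[0,0,0],"jaw":-0.4},
  {"delta_pos":[0,0,3],"rotation":[0,0,0],"jaw":-0.4},
  {"delta_pos":[0,0,7],"rotation":[0,0,0],"jaw":-0.4},
  {"delta_pos":[0,0,11],"rotation":[0,0,0],"jaw":-0.4},
  {"delta_pos":[0,0,15],"rotation":[0,0,0],"jaw":1},
  {"delta_pos":[16,-13,19],"rotation":[0,0,0],"jaw":1},
  {"delta_pos":[16,-13,19],"rotation":[0,0,0],"jaw":1},
  {"delta_pos":[16,-13,19],"rotation":[0,0,0],"jaw":1},
  {"delta_pos":[16,-13,19],"rotation":[0,0,0],"jaw":1},
  {"delta_pos":[16,-13,19],"rotation":[0,0,0],"jaw":1},
  {"delta_pos":[16,-13,19],"rotation":[0,0,0],"jaw":1},
  {"delta_pos":[16,-13,19],"rotation":[0,0,0],"jaw":1},
  {"delta_pos":[16,-13,19],"rotation":[0,0,0],"jaw":1},
  {"delta_pos":[16,-13,19],"rotation":[0,0,0],"jaw":1},
])

```text
time_s: 9.35
tcp_pos: [0.6001, 0.0367, 0.2301]
tcp_rot: [0.003, -3.141, -0.0]
force: [0.7, 0.2, 0.5]
gripper_width: 0.0853
grip_force: 0.0
```

Run:
```python
from h import *
K,T,im=look("wrist",[("pack_centre",.0135),("dropper_centre",.0425),("cover_centre",.007),("caddy_grip",.04),("caddy_long_bay",.005)],"w4.png")
rects("wrist","pack_centre",K,T,.027)
rects("wrist","cover_centre",K,T,.014)
```

```text
t 9.35 tcp [0.6001 0.0367 0.2301] tool x,y [[-1.0, -0.002, 0.001], [-0.002, 1.0, 0.0]] j [-0.07  0.4   0.11  1.28  0.   -0.08] w 0.0853
pack_centre 0.64 [246.7 213.8] [ 0.6392 -0.0485  0.0135]
dropper_centre 0.73 [331.1 218.4] [0.6342 0.0495 0.0425]
cover_centre 0.93 [464.8 256.4] [0.698  0.2198 0.007 ]
cover_centre 0.68 [418.7 215.6] [0.6436 0.1563 0.007 ]
cover_centre 0.59 [433.9 138.5] [0.5528 0.1638 0.007 ]
caddy_grip 0.9 [460.2  17.2] [0.4433 0.1625 0.04  ]
rect pack_centre 0.71 [246. 213.  75.  33.] [array([637.2, -45.2]), array([40.3, 85.6]), np.float64(2.1)]
rect cover_centre 0.94 [464. 257.  36.  28.] [array([695.1, 218.2]), array([40.3, 40.2]), np.float64(2.0)]
rect cover_centre 0.93 [434. 140.  41.  37.] [array([553.9, 162. ]), array([38. , 33.9]), np.float64(78.6)]
rect cover_centre 0.6 [416. 217.  32.  36.] [array([639.6, 151.5]), array([38.5, 36.4]), np.float64(13.7)]
```

View pics/w4.png

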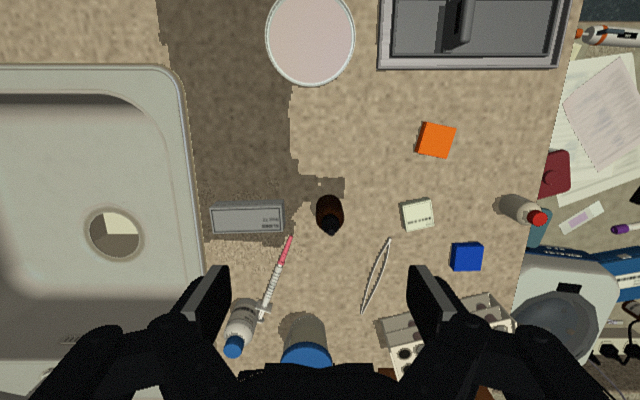

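Run:
```python
import cv2,numpy as np
im=cv2.imread("pics/w4.png")
f=lambda c0,r0:cv2.resize(im[r0:r0+60,c0:c0+90],(780//2,260),interpolation=cv2.INTER_CUBIC)
cv2.imwrite("pics/z4.png",np.hstack([f(200,190),f(375,185)]))
```

```text
(no output)
```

View pics/z4.png

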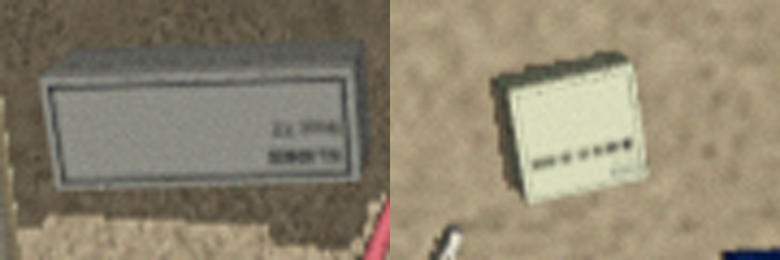

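The pack's top face has corners (210,208), (281,206), (283,231) and (213,233). The cover's top face has corners (402,206), (430,199), (434,226) and (407,232).

Run:
```python
from h import *
K,T=cam("wrist")
for C,z in [([(209.7,208.5),(280.8,205.7),(283.1,231.5),(213.4,233.4)],.027),([(402.2,206.2),(430.4,199.5),(434.5,225.8),(406.6,231.8)],.014)]:
    P=np.array([ray(K,T,p,z)[:2] for p in C]); d=P[1]+P[2]-P[0]-P[3]; e=P[2]+P[3]-P[0]-P[1]
    print(P.mean(0).round(4),np.linalg.norm(d)/2,np.linalg.norm(e)/2,np.degrees([np.arctan2(-d[0],d[1]),np.arctan2(e[1],e[0])]))
```

```text
[ 0.6429 -0.0463] 0.08037445675636459 0.03081436127917844 [2.05496536 2.22309454]
[0.6428 0.1531] 0.03321396268752272 0.03355187163945772 [13.86789328 14.41624366]
```

Emit:
servo_tool([
  {"delta_pos":[4.3,-8.3,-8],"rotation":[0,0,-1.536],"jaw":1},
  {"delta_pos":[4.3,-8.3,-8],"rotation":[0,0,-1.536],"jaw":1},
  {"delta_pos":[4.3,-8.3,-8],"rotation":[0,0,-1.536],"jaw":1},
  {"delta_pos":[4.3,-8.3,-8],"rotation":[0,0,-1.536],"jaw":1},
  {"delta_pos":[4.3,-8.3,-8],"rotation":[0,0,-1.536],"jaw":1},
  {"delta_pos":[4.3,-8.3,-8],"rotation":[0,0,-1.536],"jaw":1},
  {"delta_pos":[4.3,-8.3,-8],"rotation":[0,0,-1.536],"jaw":1},
  {"delta_pos":[4.3,-8.3,-8],"rotation":[0,0,-1.536],"jaw":1},
  {"delta_pos":[4.3,-8.3,-8],"rotation":[0,0,-1.536],"jaw":1},
  {"delta_pos":[4.3,-8.3,-8],"rotation":[0,0,-1.536],"jaw":1},
  {"delta_pos":[4.3,-8.3,-8],"rotation":[0,0,-1.536],"jaw":1},
  {"delta_pos":[4.3,-8.3,-8],"rotation":[0,0,-1.536],"jaw":1},
  {"delta_pos":[4.3,-8.3,-11],"rotation":[0,0,-1.536],"jaw":1},
  {"delta_pos":[4.3,-8.3,-14],"rotation":[0,0,-1.536],"jaw":1},
  {"delta_pos":[4.3,-8.3,-14],"rotation":[0,0,-1.536],"jaw":1},
])

```text
time_s: 11.0
tcp_pos: [0.6416, -0.0465, 0.0856]
tcp_rot: [-2.177, -2.257, 0.006]
force: [-1.0, 0.7, -1.7]
gripper_width: 0.0857
grip_force: 0.0
```

Run:
```python
from h import *
K,T,im=look("wrist",[("pack_centre",.0135)],"w5.png")
rects("wrist","pack_centre",K,T,.027)
```

```text
t 11.0 tcp [ 0.6416 -0.0465  0.0856] tool x,y [[-0.036, 0.999, 0.002], [0.999, 0.036, -0.007]] j [-0.2   0.55 -0.04  0.99  0.    1.34] w 0.0857
pack_centre 0.69 [318.9 223.1] [ 0.6407 -0.0427  0.0135]
rect pack_centre 0.95 [320. 223.  52. 123.] [array([641.8, -43.7]), array([32. , 85.7]), np.float64(1.9)]
```

Emit:
servo_tool([
  {"delta_pos":[0,0.1,-2.5],"rotation":[0,0,0],"jaw":1},
  {"delta_pos":[0,0.1,-4.5],"rotation":[0,0,0],"jaw":1},
  {"delta_pos":[0,0.1,-5.6],"rotation":[0,0,0],"jaw":1},
  {"delta_pos":[0,0.1,-6.1],"rotation":[0,0,0],"jaw":1},
  {"delta_pos":[0,0.1,-6.1],"rotation":[0,0,0],"jaw":1},
  {"delta_pos":[0,0.1,-6.1],"rotation":[0,0,0],"jaw":-1},
  {"delta_pos":[0,0.1,-6.1],"rotation":[0,0,0],"jaw":-1},
  {"delta_pos":[0,0.1,-6.1],"rotation":[0,0,0],"jaw":-1},
  {"delta_pos":[0,0.1,-6.1],"rotation":[0,0,0],"jaw":-1},
  {"delta_pos":[0,0.1,-6.1],"rotation":[0,0,0],"jaw":-1},
  {"delta_pos":[0,0.1,-6.1],"rotation":[0,0,0],"jaw":-1},
  {"delta_pos":[0,0.1,-6.1],"rotation":[0,0,0],"jaw":-1},
], squeeze=50)

```text
time_s: 12.15
tcp_pos: [0.6443, -0.0461, 0.0301]
tcp_rot: [2.18, 2.261, 0.001]
force: [-1.0, 0.2, 7.5]
gripper_width: 0.031
grip_force: 50.1
```

Emit:
servo_tool([
  {"delta_pos":[0,0,4],"rotation":[0,0,0],"jaw":-1},
  {"delta_pos":[0,0,8],"rotation":[0,0,0],"jaw":-1},
  {"delta_pos":[0,0,12],"rotation":[0,0,0],"jaw":-1},
  {"delta_pos":[-20.2,26.5,12],"rotation":[0,0,-0.036],"jaw":-1},
  {"delta_pos":[-20.2,26.5,12],"rotation":[0,0,-0.036],"jaw":-1},
  {"delta_pos":[-20.2,26.5,12],"rotation":[0,0,-0.036],"jaw":-1},
  {"delta_pos":[-20.2,26.5,12],"rotation":[0,0,-0.036],"jaw":-1},
  {"delta_pos":[-20.2,26.5,12],"rotation":[0,0,-0.036],"jaw":-1},
  {"delta_pos":[-20.2,26.5,12],"rotation":[0,0,-0.036],"jaw":-1},
  {"delta_pos":[-20.2,26.5,12],"rotation":[0,0,-0.036],"jaw":-1},
  {"delta_pos":[-20.2,26.5,12],"rotation":[0,0,-0.036],"jaw":-1},
  {"delta_pos":[-20.2,26.5,12],"rotation":[0,0,-0.036],"jaw":-1},
  {"delta_pos":[-20.2,26.5,12],"rotation":[0,0,-0.036],"jaw":-1},
  {"delta_pos":[-20.2,26.5,12],"rotation":[0,0,-0.036],"jaw":-1},
  {"delta_pos":[-20.2,26.5,8],"rotation":[0,0,-0.036],"jaw":-1},
  {"delta_pos":[-20.2,26.5,5.5],"rotation":[0,0,-0.036],"jaw":-1},
  {"delta_pos":[-20.2,26.5,5.5],"rotation":[0,0,-0.036],"jaw":-1},
  {"delta_pos":[-20.2,26.5,5.5],"rotation":[0,0,-0.036],"jaw":-1},
])

```text
time_s: 13.65
tcp_pos: [0.4421, 0.218, 0.084]
tcp_rot: [-2.223, -2.219, 0.003]
force: [-0.3, 0.5, -2.4]
gripper_width: 0.0306
grip_force: 51.4
```

Run:
```python
from h import *
K,T,im=look("wrist",[("caddy_grip",.04),("pack_centre",.0135+.056)],"w6.png")
```

```text
t 13.65 tcp [0.4421 0.218  0.084 ] tool x,y [[0.002, 1.0, -0.001], [1.0, -0.002, -0.002]] j [ 0.29  0.33 -0.44  0.8  -0.    1.87] w 0.0306
pack_centre 0.83 [317.  264.4] [0.4408 0.2217 0.0695]
pack_centre 0.34 [578.6 305.9] [0.5787 0.1969 0.0695]
```

View pics/w6.png

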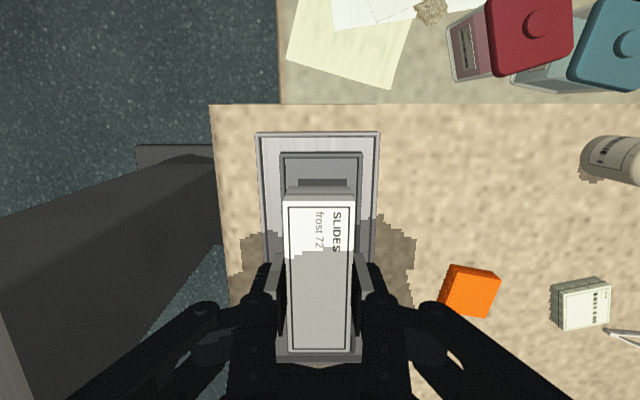

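The pack hangs over the long bay. The caddy's end edge runs (280,153)–(362,153), the pack's top front edge (283,205)–(355,202) and its back edge (287,352)–(351,354).

Run:
```python
from h import *
K,T=cam("wrist")
for p,z in [((280,153),.012),((362,153),.012),((256,133),.01),((380,131),.01),((283,205),.081),((355,202.5),.081),((285,353),.081),((353,355),.081)]: print(p,ray(K,T,p,z).round(4))
```

```text
(280, 153) [0.4185 0.27   0.012 ]
(362, 153) [0.471  0.2699 0.012 ]
(256, 133) [0.4036 0.2824 0.01  ]
(380, 131) [0.4821 0.2834 0.01  ]
(283, 205) [0.4274 0.2572 0.081 ]
(355, 202.5) [0.4589 0.2582 0.081 ]
(285, 353) [0.4253 0.1763 0.081 ]
(353, 355) [0.4608 0.1748 0.081 ]
```

Emit:
servo_tool([
  {"delta_pos":[0.15,0.2,-1.5],"rotation":[0,0,0],"jaw":-1},
  {"delta_pos":[0.15,0.2,-3],"rotation":[0,0,0],"jaw":-1},
  {"delta_pos":[0.15,0.2,-4],"rotation":[0,0,0],"jaw":-1},
  {"delta_pos":[0.15,0.2,-4.6],"rotation":[0,0,0],"jaw":-1},
  {"delta_pos":[0.15,0.2,-4.8],"rotation":[0,0,0],"jaw":-1},
  {"delta_pos":[0.15,0.2,-4.9],"rotation":[0,0,0],"jaw":-1},
  {"delta_pos":[0.15,0.2,-4.9],"rotation":[0,0,0],"jaw":-1},
])

```text
time_s: 14.38
tcp_pos: [0.4441, 0.2211, 0.0359]
tcp_rot: [2.221, 2.221, 0.001]
force: [0.6, 0.2, -2.4]
gripper_width: 0.0311
grip_force: 51.5
```

Emit:
servo_tool([
  {"delta_pos":[0,0,-0.1],"rotation":[0,0,0],"jaw":-1},
  {"delta_pos":[0,0,-0.15],"rotation":[0,0,0],"jaw":-1},
  {"delta_pos":[0,0,-0.15],"rotation":[0,0,0],"jaw":-1},
])

```text
time_s: 14.63
tcp_pos: [0.4441, 0.2211, 0.035]
tcp_rot: [2.221, 2.221, 0.002]
force: [-3.5, -2.1, 13.7]
gripper_width: 0.0307
grip_force: 53.6
```

Emit:
servo_tool([
  {"delta_pos":[0,0,0.1],"rotation":[0,0,0],"jaw":-1},
  {"delta_pos":[0,0,0.1],"rotation":[0,0,0],"jaw":0.3},
  {"delta_pos":[0,0,0.1],"rotation":[0,0,0],"jaw":0.3},
  {"delta_pos":[0,0,0.1],"rotation":[0,0,0],"jaw":0.3},
  {"delta_pos":[0,0,0.1],"rotation":[0,0,0],"jaw":0.3},
  {"delta_pos":[0,0,4],"rotation":[0,0,0],"jaw":0.5},
  {"delta_pos":[0,0,8],"rotation":[0,0,0],"jaw":1},
  {"delta_pos":[0,0,12],"rotation":[0,0,0],"jaw":1},
  {"delta_pos":[0,0,16],"rotation":[0,0,0],"jaw":1},
  {"delta_pos":[19.4,-17.1,18],"rotation":[0,0,0],"jaw":1},
  {"delta_pos":[19.4,-17.1,18],"rotation":[0,0,0],"jaw":1},
  {"delta_pos":[19.4,-17.1,18],"rotation":[0,0,0],"jaw":1},
  {"delta_pos":[19.4,-17.1,18],"rotation":[0,0,0],"jaw":1},
  {"delta_pos":[19.4,-17.1,18],"rotation":[0,0,0],"jaw":1},
  {"delta_pos":[19.4,-17.1,18],"rotation":[0,0,0],"jaw":1},
  {"delta_pos":[19.4,-17.1,18],"rotation":[0,0,0],"jaw":1},
  {"delta_pos":[19.4,-17.1,18],"rotation":[0,0,0],"jaw":1},
  {"delta_pos":[19.4,-17.1,18],"rotation":[0,0,0],"jaw":1},
  {"delta_pos":[19.4,-17.1,18],"rotation":[0,0,0],"jaw":1},
])

```text
time_s: 16.22
tcp_pos: [0.6367, 0.0508, 0.2137]
tcp_rot: [-2.22, -2.222, 0.001]
force: [0.3, 0.7, -1.1]
gripper_width: 0.085
grip_force: 0.0
```

Run:
```python
from h import *
K,T,im=look("wrist",[("dropper_centre",.0425)],"w7.png")
for d in outline_of("wrist","dropper_centre")[:2]:print(d["confidence"],d["extent"])
K2,T2=cam("top"); im2=snapshot("top")
cv2.imwrite("pics/c7.png",np.hstack([im[100:340,120:520],cv2.resize(im2[205:270,170:278],(400,240),interpolation=cv2.INTER_CUBIC)]))
```

```text
t 16.22 tcp [0.6367 0.0508 0.2137] tool x,y [[-0.001, 1.0, 0.0], [1.0, 0.001, -0.001]] j [-0.05  0.47  0.18  1.28  0.    1.52] w 0.085
dropper_centre 0.73 [319.7 189. ] [0.6374 0.0524 0.0425]
0.97 [315.2, 189.1, 31.4, 37.0]
```

View pics/c7.png

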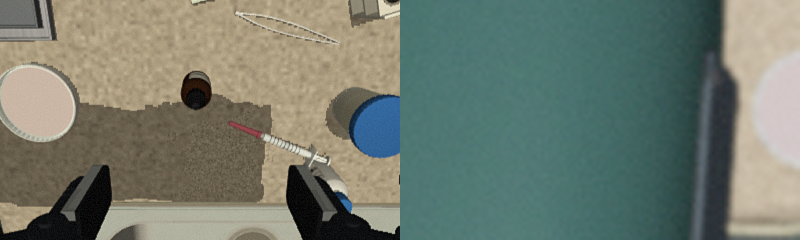

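The dropper stands at about (0.637, 0.052). The syringe beside it is clear of where the fingers will go.

Emit:
servo_tool([
  {"delta_pos":[0,0.15,-4],"rotation":[0,0,0],"jaw":1},
  {"delta_pos":[0,0.15,-8],"rotation":[0,0,0],"jaw":1},
  {"delta_pos":[0,0.15,-11],"rotation":[0,0,0],"jaw":1},
  {"delta_pos":[0,0.15,-14],"rotation":[0,0,0],"jaw":1},
  {"delta_pos":[0,0.15,-16.2],"rotation":[0,0,0],"jaw":1},
  {"delta_pos":[0,0.15,-17.2],"rotation":[0,0,0],"jaw":1},
  {"delta_pos":[0,0.15,-17.2],"rotation":[0,0,0],"jaw":1},
  {"delta_pos":[0,0.15,-17.2],"rotation":[0,0,0],"jaw":-1},
  {"delta_pos":[0,0.15,-17.2],"rotation":[0,0,0],"jaw":-1},
  {"delta_pos":[0,0.15,-17.2],"rotation":[0,0,0],"jaw":-1},
  {"delta_pos":[0,0.15,-17.2],"rotation":[0,0,0],"jaw":-1},
  {"delta_pos":[0,0.15,-17.2],"rotation":[0,0,0],"jaw":-1},
  {"delta_pos":[0,0.15,-17.2],"rotation":[0,0,0],"jaw":-1},
  {"delta_pos":[0,0.15,-17.2],"rotation":[0,0,0],"jaw":-1},
], squeeze=40)

```text
time_s: 17.58
tcp_pos: [0.6381, 0.0515, 0.0429]
tcp_rot: [2.221, 2.221, 0.002]
force: [-1.6, 0.2, 8.3]
gripper_width: 0.0299
grip_force: 39.0
```

Emit:
servo_tool([
  {"delta_pos":[0,0,4],"rotation":[0,0,0],"jaw":-1},
  {"delta_pos":[0,0,8],"rotation":[0,0,0],"jaw":-1},
  {"delta_pos":[0,0,11],"rotation":[0,0,0],"jaw":-1},
  {"delta_pos":[-19.4,8.5,11],"rotation":[0,0,0],"jaw":-1},
  {"delta_pos":[-19.4,8.5,11],"rotation":[0,0,0],"jaw":-1},
  {"delta_pos":[-19.4,8.5,11],"rotation":[0,0,0],"jaw":-1},
  {"delta_pos":[-19.4,8.5,11],"rotation":[0,0,0],"jaw":-1},
  {"delta_pos":[-19.4,8.5,11],"rotation":[0,0,0],"jaw":-1},
  {"delta_pos":[-19.4,8.5,11],"rotation":[0,0,0],"jaw":-1},
  {"delta_pos":[-19.4,8.5,11],"rotation":[0,0,0],"jaw":-1},
  {"delta_pos":[-19.4,8.5,11],"rotation":[0,0,0],"jaw":-1},
  {"delta_pos":[-19.4,8.5,7],"rotation":[0,0,0],"jaw":-1},
  {"delta_pos":[-19.4,8.5,7],"rotation":[0,0,0],"jaw":-1},
  {"delta_pos":[-19.4,8.5,7],"rotation":[0,0,0],"jaw":-1},
])

```text
time_s: 18.75
tcp_pos: [0.4435, 0.1359, 0.1111]
tcp_rot: [-2.221, -2.219, 0.004]
force: [-0.0, -0.2, 0.6]
gripper_width: 0.0305
grip_force: 40.0
```

Run:
```python
from h import *
K,T,im=look("wrist",[("dropper_centre",.1125),("caddy_grip",.04),("pack_centre",.0185)],"w8.png")
im2=snapshot("side")
cv2.imwrite("pics/c8.png",np.hstack([im[80:400,120:520],im2[180:340,250:450].repeat(2,0).repeat(2,1)]))
```

```text
t 18.75 tcp [0.4435 0.1359 0.1111] tool x,y [[0.001, 1.0, -0.0], [1.0, -0.001, -0.003]] j [ 0.12  0.25 -0.46  0.85 -0.    1.69] w 0.0305
dropper_centre 0.7 [319.4 291.6] [0.4434 0.1343 0.1125]
caddy_grip 0.71 [316.3 185.8] [0.4414 0.166  0.04  ]
caddy_grip 0.23 [320.4 211.3] [0.444  0.1485 0.04  ]
pack_centre 0.76 [320.3  94.8] [0.444  0.2225 0.0185]
```

View pics/c8.png

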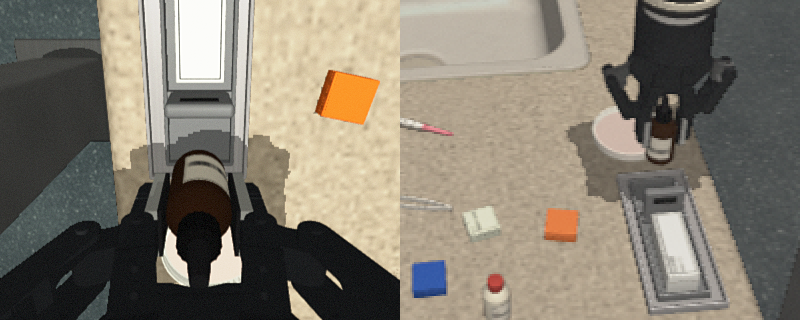

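The pack sits in the long bay, and the bottle hangs over the short bay clear of the plate.

Emit:
servo_tool([
  {"delta_pos":[0,0.1,-2],"rotation":[0,0,0],"jaw":-1},
  {"delta_pos":[0,0.1,-4],"rotation":[0,0,0],"jaw":-1},
  {"delta_pos":[0,0.1,-5.3],"rotation":[0,0,0],"jaw":-1},
  {"delta_pos":[0,0.1,-6.1],"rotation":[0,0,0],"jaw":-1},
  {"delta_pos":[0,0.1,-6.4],"rotation":[0,0,0],"jaw":-1},
  {"delta_pos":[0,0.1,-6.5],"rotation":[0,0,0],"jaw":-1},
  {"delta_pos":[0,0.1,-6.5],"rotation":[0,0,0],"jaw":-1},
])

```text
time_s: 19.58
tcp_pos: [0.4435, 0.1374, 0.0479]
tcp_rot: [2.221, 2.221, 0.0]
force: [-4.7, -0.0, 8.4]
gripper_width: 0.03
grip_force: 40.9
```

Emit:
servo_tool([
  {"delta_pos":[0,0,0],"rotation":[0,0,0],"jaw":-0.1},
  {"delta_pos":[0,0,0],"rotation":[0,0,0],"jaw":0.1},
  {"delta_pos":[0,0,0],"rotation":[0,0,0],"jaw":0.3},
  {"delta_pos":[0,0,0],"rotation":[0,0,0],"jaw":0.3},
  {"delta_pos":[0,0,3],"rotation":[0,0,0],"jaw":0.3},
  {"delta_pos":[0,0,6],"rotation":[0,0,0],"jaw":0.5},
  {"delta_pos":[0,0,10],"rotation":[0,0,0],"jaw":1},
  {"delta_pos":[0,0,14],"rotation":[0,0,0],"jaw":1},
  {"delta_pos":[20,1.6,14],"rotation":[0,0,0.247],"jaw":1},
  {"delta_pos":[20,1.6,14],"rotation":[0,0,0.247],"jaw":1},
  {"delta_pos":[20,1.6,14],"rotation":[0,0,0.247],"jaw":1},
  {"delta_pos":[20,1.6,14],"rotation":[0,0,0.247],"jaw":1},
  {"delta_pos":[20,1.6,14],"rotation":[0,0,0.247],"jaw":1},
  {"delta_pos":[20,1.6,14],"rotation":[0,0,0.247],"jaw":1},
  {"delta_pos":[20,1.6,12],"rotation":[0,0,0.247],"jaw":1},
  {"delta_pos":[20,1.6,9],"rotation":[0,0,0.247],"jaw":1},
  {"delta_pos":[20,1.6,9],"rotation":[0,0,0.247],"jaw":1},
])

```text
time_s: 21.0
tcp_pos: [0.6414, 0.1532, 0.132]
tcp_rot: [-1.928, -2.474, 0.007]
force: [-1.0, 0.2, -1.6]
gripper_width: 0.0856
grip_force: 0.0
```

Run:
```python
from h import *
K,T,im=look("wrist",[("cover_centre",.007)],"w9.png")
rects("wrist","cover_centre",K,T,.014)
im2=snapshot("side")
cv2.imwrite("pics/c9.png",np.hstack([im[80:400,120:520],im2[180:340,250:450].repeat(2,0).repeat(2,1)]))
```

```text
t 21.0 tcp [0.6414 0.1532 0.132 ] tool x,y [[-0.244, 0.97, 0.001], [0.97, 0.244, -0.007]] j [0.11 0.55 0.09 1.12 0.   1.43] w 0.0856
cover_centre 0.91 [219.7 167.6] [0.5536 0.1642 0.007 ]
cover_centre 0.68 [408.5 142.6] [0.6967 0.221  0.007 ]
cover_centre 0.55 [319.3 203.1] [0.6402 0.1546 0.007 ]
rect cover_centre 0.94 [219. 167.  60.  55.] [array([555.7, 166.1]), array([37.4, 35.5]), np.float64(78.2)]
rect cover_centre 0.84 [410. 144.  54.  50.] [array([696.1, 221.4]), array([36.1, 33.8]), np.float64(1.6)]
rect cover_centre 0.61 [320. 207.  43.  42.] [array([641.2, 155.5]), array([34.2, 37.3]), np.float64(14.2)]
```

View pics/c9.png

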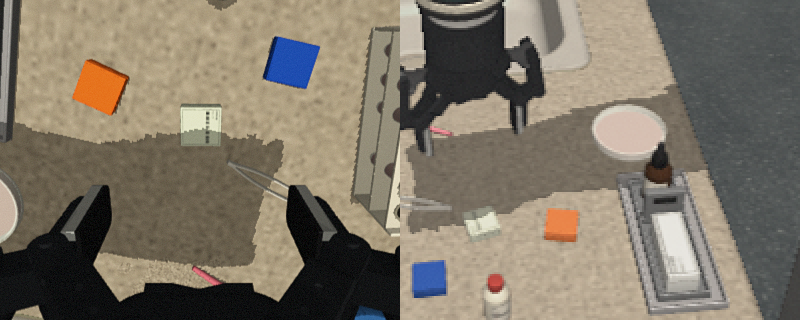

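The bottle stands upright in the short bay. The pale box is centred and square between the fingers, and the tweezers are clear. Next is the cover box.

Emit:
servo_tool([
  {"delta_pos":[-0.1,0.15,-4],"rotation":[0,0,0],"jaw":1},
  {"delta_pos":[-0.1,0.15,-7.5],"rotation":[0,0,0],"jaw":1},
  {"delta_pos":[-0.1,0.15,-9.8],"rotation":[0,0,0],"jaw":1},
  {"delta_pos":[-0.1,0.15,-11],"rotation":[0,0,0],"jaw":1},
  {"delta_pos":[-0.1,0.15,-11.5],"rotation":[0,0,0],"jaw":1},
  {"delta_pos":[-0.1,0.15,-11.5],"rotation":[0,0,0],"jaw":1},
  {"delta_pos":[-0.1,0.15,-11.5],"rotation":[0,0,0],"jaw":-1},
  {"delta_pos":[-0.1,0.15,-11.5],"rotation":[0,0,0],"jaw":-1},
  {"delta_pos":[-0.1,0.15,-11.5],"rotation":[0,0,0],"jaw":-1},
  {"delta_pos":[-0.1,0.15,-11.5],"rotation":[0,0,0],"jaw":-1},
  {"delta_pos":[-0.1,0.15,-11.5],"rotation":[0,0,0],"jaw":-1},
  {"delta_pos":[-0.1,0.15,-11.5],"rotation":[0,0,0],"jaw":-1},
  {"delta_pos":[-0.1,0.15,-11.5],"rotation":[0,0,0],"jaw":-1},
], squeeze=30)

```text
time_s: 22.28
tcp_pos: [0.643, 0.155, 0.0227]
tcp_rot: [1.93, 2.477, 0.002]
force: [-1.5, 0.7, 6.5]
gripper_width: 0.0332
grip_force: 29.8
```

Emit:
servo_tool([
  {"delta_pos":[0,0,4],"rotation":[0,0,0],"jaw":-1},
  {"delta_pos":[0,0,8],"rotation":[0,0,0],"jaw":-1},
  {"delta_pos":[0,0,12],"rotation":[0,0,0],"jaw":-1},
  {"delta_pos":[-19.9,6.5,15],"rotation":[0,0,-0.247],"jaw":-1},
  {"delta_pos":[-19.9,6.5,15],"rotation":[0,0,-0.247],"jaw":-1},
  {"delta_pos":[-19.9,6.5,15],"rotation":[0,0,-0.247],"jaw":-1},
  {"delta_pos":[-19.9,6.5,15],"rotation":[0,0,-0.247],"jaw":-1},
  {"delta_pos":[-19.9,6.5,15],"rotation":[0,0,-0.247],"jaw":-1},
  {"delta_pos":[-19.9,6.5,15],"rotation":[0,0,-0.247],"jaw":-1},
  {"delta_pos":[-19.9,6.5,15],"rotation":[0,0,-0.247],"jaw":-1},
  {"delta_pos":[-19.9,6.5,15],"rotation":[0,0,-0.247],"jaw":-1},
  {"delta_pos":[-19.9,6.5,11],"rotation":[0,0,-0.247],"jaw":-1},
  {"delta_pos":[-19.9,6.5,8],"rotation":[0,0,-0.247],"jaw":-1},
  {"delta_pos":[-19.9,6.5,8],"rotation":[0,0,-0.247],"jaw":-1},
  {"delta_pos":[-19.9,6.5,8],"rotation":[0,0,-0.247],"jaw":-1},
])

```text
time_s: 23.53
tcp_pos: [0.4438, 0.2194, 0.1012]
tcp_rot: [-2.222, -2.219, 0.004]
force: [-0.8, -0.5, 0.8]
gripper_width: 0.0329
grip_force: 30.5
```

Run:
```python
from h import *
K,T,im=look("wrist",[("cover_centre",.007+.08),("pack_centre",.0185)],"w10.png")
rects("wrist","cover_centre",K,T,.014+.08);rects("wrist","pack_centre",K,T,.032)
cv2.imwrite("pics/c10.png",im[80:400,120:520])
```

```text
t 23.53 tcp [0.4438 0.2194 0.1012] tool x,y [[0.001, 1.0, -0.001], [1.0, -0.001, -0.003]] j [ 0.29  0.31 -0.41  0.85 -0.    1.87] w 0.0329
cover_centre 0.98 [452.4 278.4] [0.5115 0.2152 0.087 ]
cover_centre 0.61 [316.5 273.5] [0.4422 0.2181 0.087 ]
pack_centre 0.95 [316.6 213.5] [0.4418 0.2263 0.0185]
rect cover_centre 0.86 [320. 272.  67.  73.] [array([443.3, 222.8]), array([38.1, 32.5]), np.float64(89.9)]
rect cover_centre 0.83 [628. 216.  20.  43.] [array([583.8, 251. ]), array([ 7.8, 24.3]), np.float64(18.0)]
rect cover_centre 0.65 [457. 281.  60.  48.] [array([509.8, 218. ]), array([24. , 25.1]), np.float64(78.2)]
rect pack_centre 0.59 [319. 196.  52.  75.] [array([443.5, 241.1]), array([51.2, 32.3]), np.float64(89.9)]
```

View pics/c10.png

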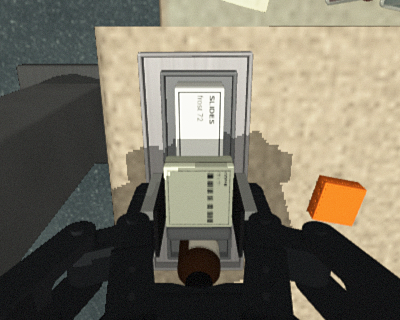

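The box hangs over the pack. The pack's far top edge is at about (296,167)–(341,167), and the box's top face runs from row 246 to row 307.

Run:
```python
from h import *
K,T=cam("wrist")
for p,z in [((296,170),.032),((341,169),.032),((287,247),.0935),((353,245),.0935),((287,307),.0935),((352,307),.0935)]: print(p,ray(K,T,p,z).round(4))
```

```text
(296, 170) [0.4299 0.2608 0.032 ]
(341, 169) [0.4588 0.2614 0.032 ]
(287, 247) [0.4291 0.2359 0.0935]
(353, 245) [0.4605 0.2369 0.0935]
(287, 307) [0.428  0.2022 0.0935]
(352, 307) [0.4612 0.2021 0.0935]
```

Emit:
servo_tool([
  {"delta_pos":[0,0.1,-1.5],"rotation":[0,0,0],"jaw":-1},
  {"delta_pos":[0,0.1,-3],"rotation":[0,0,0],"jaw":-1},
  {"delta_pos":[0,0.1,-4],"rotation":[0,0,0],"jaw":-1},
  {"delta_pos":[0,0.1,-4.5],"rotation":[0,0,0],"jaw":-1},
  {"delta_pos":[0,0.1,-4.7],"rotation":[0,0,0],"jaw":-1},
  {"delta_pos":[0,0.1,-4.75],"rotation":[0,0,0],"jaw":-1},
  {"delta_pos":[0,0.1,-4.75],"rotation":[0,0,0],"jaw":-1},
])

```text
time_s: 24.37
tcp_pos: [0.444, 0.2211, 0.0549]
tcp_rot: [2.221, 2.221, 0.001]
force: [0.1, -0.0, -0.5]
gripper_width: 0.0333
grip_force: 30.5
```

Emit:
servo_tool([
  {"delta_pos":[0,0,-0.1],"rotation":[0,0,0],"jaw":-1},
  {"delta_pos":[0,0,-0.1],"rotation":[0,0,0],"jaw":-1},
])

```text
time_s: 24.53
tcp_pos: [0.4441, 0.2211, 0.0547]
tcp_rot: [2.221, 2.221, 0.003]
force: [-4.8, -1.8, 16.4]
gripper_width: 0.0333
grip_force: 32.4
```

Landed. Now release and retreat.

Emit:
servo_tool([
  {"delta_pos":[0,0,0.08],"rotation":[0,0,0],"jaw":-1},
  {"delta_pos":[0,0,0.08],"rotation":[0,0,0],"jaw":0},
  {"delta_pos":[0,0,0.08],"rotation":[0,0,0],"jaw":0.2},
  {"delta_pos":[0,0,0.08],"rotation":[0,0,0],"jaw":0.4},
  {"delta_pos":[0,0,0.08],"rotation":[0,0,0],"jaw":0.4},
  {"delta_pos":[0,0,2],"rotation":[0,0,0],"jaw":0.4},
  {"delta_pos":[0,0,6],"rotation":[0,0,0],"jaw":0.4},
  {"delta_pos":[0,0,10],"rotation":[0,0,0],"jaw":0.4},
  {"delta_pos":[0,0,14],"rotation":[0,0,0],"jaw":0.4},
  {"delta_pos":[0,-10,17],"rotation":[0,0,0],"jaw":0.4},
  {"delta_pos":[0,-10,17],"rotation":[0,0,0],"jaw":0.4},
  {"delta_pos":[0,-10,17],"rotation":[0,0,0],"jaw":0.4},
  {"delta_pos":[0,-10,17],"rotation":[0,0,0],"jaw":0.4},
  {"delta_pos":[0,-10,17],"rotation":[0,0,0],"jaw":0.4},
])

```text
time_s: 25.7
tcp_pos: [0.4438, 0.1202, 0.2236]
tcp_rot: [2.224, 2.219, 0.001]
force: [-0.2, -0.4, -0.6]
gripper_width: 0.0599
grip_force: 0.0
```

Run:
```python
from h import *
K,T,im=look("wrist",[("cover_centre",.039),("pack_centre",.0185)],"w11.png")
im2=snapshot("side")
cv2.imwrite("pics/c11.png",np.hstack([im[0:320,120:520],im2[180:340,250:450].repeat(2,0).repeat(2,1)]))
```

```text
t 25.7 tcp [0.4438 0.1202 0.2236] tool x,y [[0.002, 1.0, 0.0], [1.0, -0.002, 0.001]] j [ 0.09  0.16 -0.26  1.15  0.    1.66] w 0.0599
cover_centre 0.83 [317.1  86. ] [0.4425 0.2179 0.039 ]
cover_centre 0.65 [417.8 137.7] [0.5414 0.1702 0.039 ]
cover_centre 0.64 [562.2  84.8] [0.6718 0.2182 0.039 ]
```

View pics/c11.png

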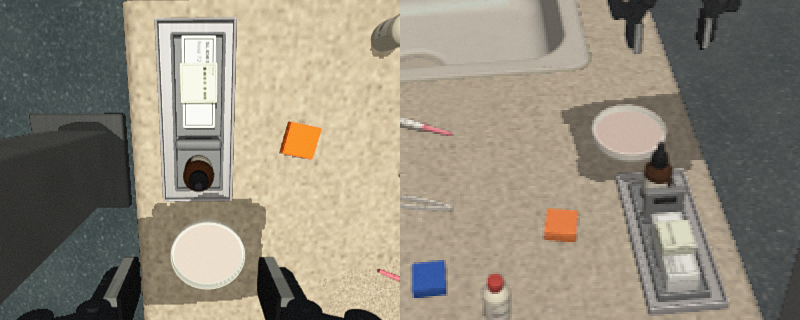

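The caddy is in the tray, the pack in the long bay, the bottle upright and the cover box centred on the pack. The gripper is clear of everything.

```bash
python3 -c "
from cell import ctrl; print(ctrl.job_done())"
```

```text
the job is handed in; nothing more can be done
None
```

The smear kit is packed in the order asked: caddy in the tray, slide pack in the long bay, dropper bottle upright in the short bay, cover-glass box on the middle of the pack. The last pictures show it in place with nothing else disturbed, and I handed it in at about 26 s.

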